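# Clamp a cigar mould in the ratchet press

### The arm

A 7-joint arm with a two-finger parallel gripper is mounted at the origin on a cart in front of the work surface, level with it; the furniture and walls round the work are solid. World frame = base frame: x ahead of the robot, y to its left, z up, the work surface at z = 0. Lengths are in mm, angles in rad, forces in N, time in s.
With the tool pointing down it reaches from about 425 to 950 mm from the base axis. Payload 16.7 kg.
Tool frame: the origin (TCP) lies on the centre line of the jaws, within the pads' length; the fingertips stand 19 mm ahead of it and the grasp point (between the pads) is the TCP (env.nose_length is the distance from the TCP to the fingertips, in mm); z points along the fingers, y is the line along which they close (so a half turn about z gives the same grasp; the last joint's range is limited). The gripper opens to 94 mm and grips with 3 to 60 N. Pads are 16 mm wide; open, the fingers measure 119 mm over their backs; the gripper's body (75 mm by 177 mm) begins 78 mm behind the grasp point.
Start: joints at [-1.488, 0.426, 0.074, 1.606, -0.034, 1.111, -0.067], TCP at [155.075, 656.907, 224.467] pointing down, gripper open.
Joint ranges: [-2.85, 2.85], [-0.5, 2.14], [-1.23, 1.37], [0.21, 2.46], [-1.02, 4.16], [0.16, 2.05], [-2.73, 2.73]. Speed limits (rad/s): [1.89, 1.89, 2.39, 2.39, 3.01, 3.01, 3.01].

### API

Orientations are given as a 3x3 rotation matrix whose columns are the frame's x, y, z axes.
In Python, from station import env gives the robot as it stands.
- The arm moves only by the tool carry_out, never from a script. Its argument "increments" is a list of rows, each a list of 7 numbers: the turn, a rotation vector about the world's x, y, z in units of 5 degrees (1.0 is 5 degrees), then the shift along the world's x, y, z in units of 40 mm (1.0 is 40 mm), then the closure, from 0 (fully open) to 1 (shut). In form: [[rx, ry, rz, x, y, z, hand], ...]. A call has 1 to 8 rows; each row is the pose to reach, as a shift and turn from the pose commanded when the call began; what a row does not reach only later rows make up. A row lasts 1/10 s, in which the tool goes at most 50 mm and 8.59 degrees, less where a joint would pass 70% of its speed; a pose out of reach is approached as far as the arm can. A call with a gripper value outside its range is refused whole. The fingers move at their own pace and stop on an object; "force" is the grip in N (left out, the last holds). Time passes only in rows, so rows that repeat a pose let the fingers close. It gives the time, the measured TCP pose, the force, the opening and the grip force at its end, in the units of the state.
- env.observe(): the state, without advancing time (a new reading comes with each control period).
- env.snapshot(name): name is "scene" or "side" or "wrist"; returns the picture (384x512x3 uint8, blue, green, red); there is no depth.
- env.get_calibration(name): a dict with "camera_matrix" (3x3 intrinsics, pixels), "dist" ([k1, k2, p1, p2, k3] as OpenCV has them; the pictures are not rectified), "R" (3x3) and "t" (3): a world point X has camera coordinates R X + t; the wrist camera has in their place "hand_eye" (4x4, takes a point from camera to tool coordinates, whose origin is the TCP and whose axes are the flange's). Camera axes: x right, y down, z forward; pixel columns grow to the right and rows downward; lengths in mm; the calibration is good to about 2 mm. A picture is of the moment at which its call begins: read the wrist's pose just before it. get_calibration takes no time and is no camera call.
- env.sign_off(): hands the job in; it is judged then, once.
The state is a dict: "time": time; "q": joint angles; "qd": joint speeds; "effort": joint torques, N m; "eef_pos": TCP position; "tool_rot": TCP orientation; "ft_force": force on the tool from outside, world axes, zero at the start; "ft_torque": the same for the moment, N m; "finger_gap": finger opening in mm; "grip_force": force on a finger pad.
Only numpy, scipy, OpenCV 4.12 (cv2) and the standard library are available. Lean on these libraries where they do the work, as an engineer would, in place of code of your own. Each camera call takes 0.05 s, during which the arm holds its last target. There are 200 camera calls.

### The job

Put the wooden cigar mould under pressure: stand it on end on the white bed strip of the green ratchet clamp, down between the two low side rails, and let go of it. Then push the clamp's sliding jaw by its wooden paddle, clicking past the sprung pawls, until the mould is pinched against the sprung back pad and you push with about 17 N along its slide; stay under 22 N so the mould does not split. Leave the paddle so that the pawls alone keep the mould squeezed, and do not disturb the paste pot, the brass weight or the loose bunch.

Things in the scene. Friction and masses are not known exactly. Their poses are not given: they have to be found in the camera images.
- mould: closed beech cigar mould in two layers, standing on end, 72 (x) x 68 (y) x 110 mm tall, about 0.42 kg, four dark holes in its top end. Origin: centre of the underside; x runs across the two layers (the seam between them is the plane x = 0), z up. Grip it across its 68 mm side (fingers closing along its y) near the top.
- clamp: green bench clamp, screwed to a 136 mm wide, 12 mm thick plank, base 336 x 120 x 12 mm. Origin: on the plank's top, 12 mm above the bench, middle of its width, the base reaching from x = -175 to +161 mm; x is the closing direction of the sliding jaw (from paddle to back pad), z up. Top 122 mm above the bench.
- bed (a point): point on top of the clamp's white low-friction strip (friction about 0.15), 8 mm in +x from the clamp's origin and 28 mm above the bench; clamp's axes. A mould set down centred here clears jaw and pad by 10 mm or more. Two steel side rails run along x, 72 mm clear between them, bevelled inside, tops 7 mm above the strip. The mould's x goes along the clamp's x, either way round.
- back_post (a point): top centre of the green fixed post behind the back pad, 140 mm in +x from the clamp's origin, 102 mm above the bench. Its screw sets the sprung beech pad (84 mm wide, 41 to 115 mm above the bench), whose face looks to the jaw and stands 62 to 86 mm before this point; that is not reported: feel for it. The pad yields about 2 N per mm, at most 16 mm.
- jaw: sliding jaw, beech faced, 84 mm wide, top 119 mm above the bench. Clamp's axes; its origin is the clamp's origin moved by the jaw's travel along x (starts at 0 to 10 mm, at most 70). Its beech face stands at x = -48 mm. It slides with about 0.6 N. Both sides of its steel tail carry 5 mm saw teeth.
- pawls (a point): point on the clamp's middle line between the tips of two sprung pawls beside the jaw's tail, 42 mm above the bench (red thumb pins up to 53 mm; no need to touch). Half a tooth apart, they click every 2.5 mm from about 17 mm of jaw travel on, add up to about 2 N to the push and stop any return: let go, the jaw springs back by up to about 3 mm, no more.
- paddle (a point): centre of the rear face (looking to the clamp's -x) of the jaw's upright wooden paddle, 102 mm above the bench; clamp's axes. Paddle: 14 mm thick along x, 50 mm wide, 76 to 122 mm above the bench, on a 26 mm wide stem; 28 mm free between it and the jaw. Push this face to the clamp's +x, or grip the paddle from above across its 14 mm.
- paste_pot: stoneware paste pot, 62 mm wide, 49 mm tall, bystander; origin under its centre. It and the mould swap sides from start to start.
- brass_weight: brass weight, 26 mm wide, 43 mm tall, bystander; origin under its centre.
- bunch: loose tobacco bunch (a rigid roll), 22 x 110 x 20 mm, bystander lying in front; origin under its centre.
Mind the look-alikes: they are no part of the job. Of the things that look like the mould, the larger one is meant.

How it is judged:
By the outcome, as a careful person would: the job done as asked, in the order asked, and still so for the second after the job is handed in, with the robot touching nothing.
It also fails if it takes over 64 s, if anything falls off the work surface, if the arm or the gripper's body presses on something with over 40 N, if the wrist force passes 120 N, or if a joint passes its speed limit or range.

## Working session

There is one attempt and no reset: what is moved stays moved. The work goes in short steps, Python scripts to look and compute and a tool call to move; the robot and the scene stay as the last step left them, time stands still between calls to the robot, and variables do not carry over. Pictures are saved under pics/ and viewed, at most 10 in all, crops included, and the job is handed in when it is done.

Besides the shell and the picture viewer there is one more tool, called by a JSON object that holds its "fn" and its "kwargs", one argument or row to a line. carry_out: Moves the arm, as the interface text tells. Its arguments: {"type":"object","properties":{"increments":{"type":"array"},"force":{"type":"number"}},"required":["increments"]}

```bash
mkdir -p pics; ls; python3 - <<'E'
from station import env
import cv2,numpy as np
s=env.observe(); print(s['time'],s['eef_pos'],np.round(s['tool_rot'],3).tolist(),s['finger_gap'],env.nose_length)
ims=[]
for n in ["scene","side"]:
    im=env.snapshot(n); cv2.imwrite(f"pics/{n}0.png",im); c=env.get_calibration(n)
    print(n,np.round(c['camera_matrix'],1).tolist(),c['dist'],np.round(-np.array(c['R']).T@np.array(c['t'])).tolist())
    cv2.imwrite(f"pics/{n}0b.png",cv2.resize(im,(800,600)))
E
```

```text
pics
0.0 [154.98251366 656.52517905 223.75774634] [[-0.973, 0.23, -0.0], [0.23, 0.973, -0.001], [-0.0, -0.001, -1.0]] 93.96948332996902 19.0
scene [[499.3, 0.0, 255.8], [0.0, 499.3, 190.2], [0.0, 0.0, 1.0]] [-0.12388715  0.          0.          0.          0.        ] [-281.0, -719.0, 762.0]
side [[440.3, 0.0, 254.1], [0.0, 440.3, 186.5], [0.0, 0.0, 1.0]] [-0.0082512  0.         0.         0.         0.       ] [170.0, 1132.0, 1049.0]
```

View pics/scene0b.png

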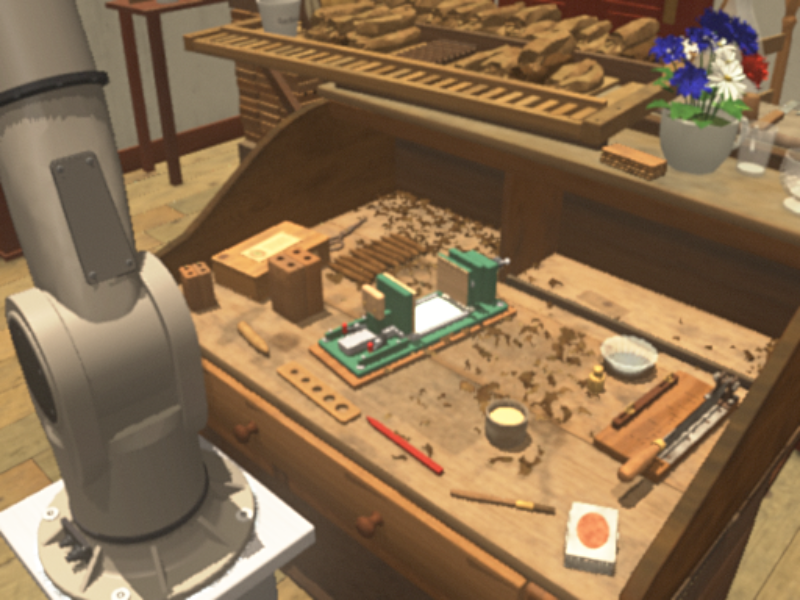

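View pics/side0b.png

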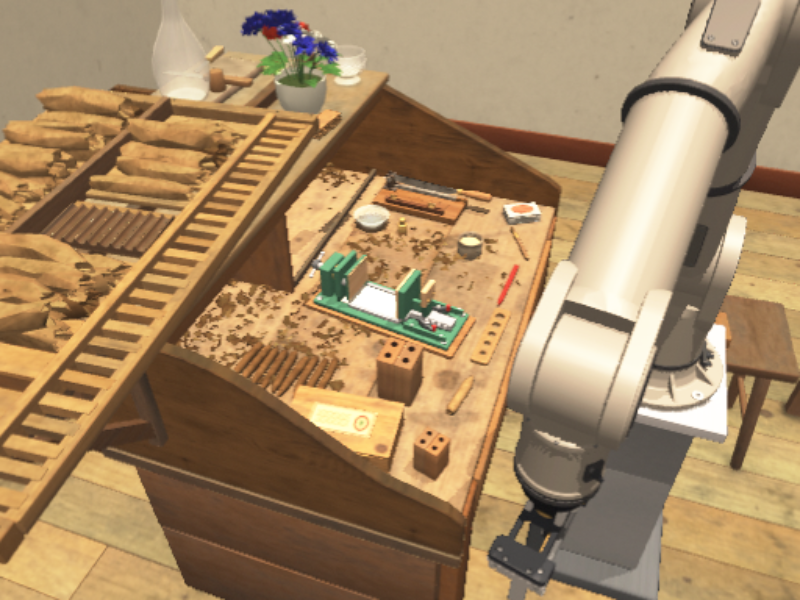

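Scene picture (800×600): clamp at (415,315), paddle (372,300), and the large mould at (297,285). The small look-alike is at (197,285), the paste pot at (507,420), the brass weight at (597,375) and the bunch at (253,338). In the side picture the large mould is at (400,370) and the small one at (432,452). The larger block is the one meant. Next I confirm it in enlarged crops.

```bash
python3 - <<'E'
import cv2
a=cv2.imread('pics/scene0.png')[145:250,110:250]; b=cv2.imread('pics/scene0.png')[150:255,195:335]
cv2.imwrite('pics/c1.png',cv2.resize(cv2.imread('pics/scene0.png')[145:250,195:335],(800,600),interpolation=cv2.INTER_CUBIC))
cv2.imwrite('pics/c2.png',cv2.resize(cv2.imread('pics/side0.png')[155:260,190:310],(685,600),interpolation=cv2.INTER_CUBIC))
cv2.imwrite('pics/c3.png',cv2.resize(cv2.imread('pics/scene0.png')[145:220,110:210],(800,600),interpolation=cv2.INTER_CUBIC))
E
```

```text
(no output)
```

View pics/c1.png

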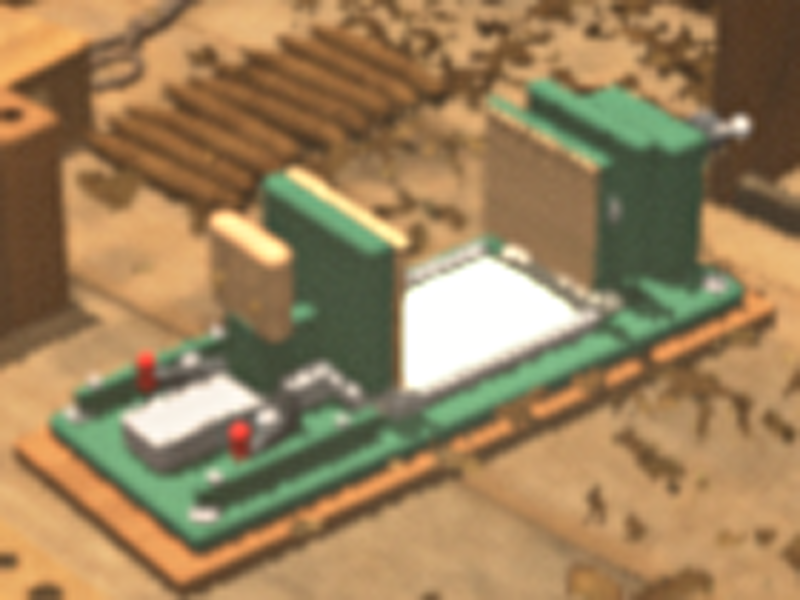

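View pics/c2.png

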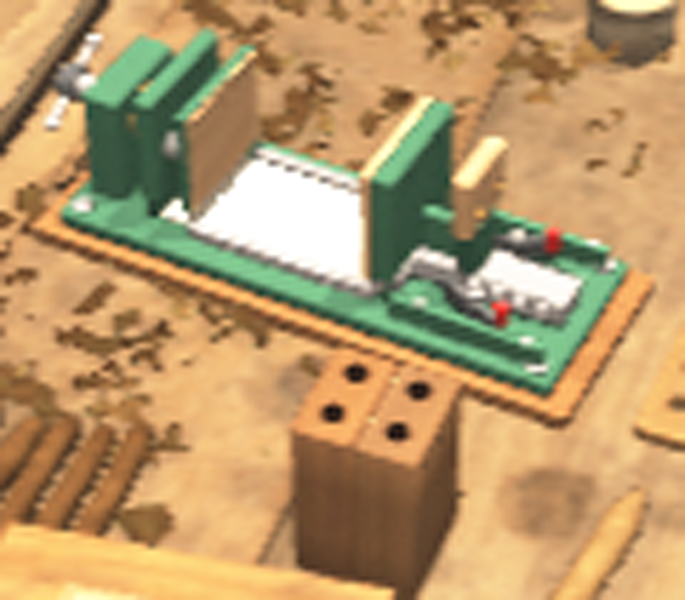

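View pics/c3.png

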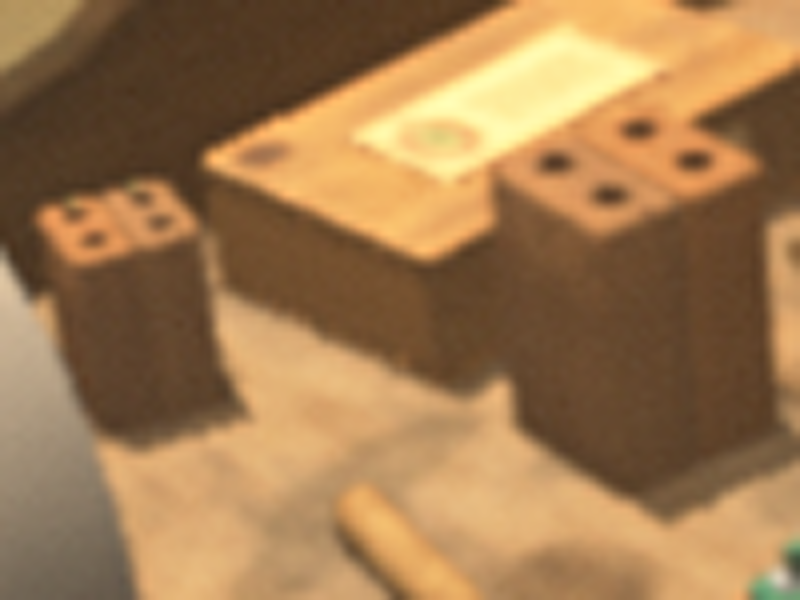

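The crops confirm it. The large mould has hole centres at c3 (555,162), (638,130), (610,195), (693,160) and c2 (356,373), (418,390), (333,413), (397,431), with the seam between the 356/333 pair and the 418/397 pair. The clamp's paddle end faces the robot and its post end points away.

```bash
cat > h.py <<'E'
import cv2,numpy as np
from station import env
def ray(n,p):
    c=env.get_calibration(n);R=np.array(c['R']);t=np.array(c['t']).ravel()
    u=cv2.undistortPoints(np.array([[p]],float),np.array(c['camera_matrix']),np.array(c['dist']))[0,0]
    return -R.T@t, R.T@np.array([u[0],u[1],1])
def onz(n,p,z):
    o,d=ray(n,p); return o+d*(z-o[2])/d[2]
def tri(p,q):
    o,d=ray('scene',p);e,f=ray('side',q)
    s=np.linalg.lstsq(np.c_[d,-f],e-o,rcond=None)[0]
    a,b=o+d*s[0],e+f*s[1]; return (a+b)/2,np.linalg.norm(a-b)
def nat(p,s,off): return [(p[0]+.5)/s-.5+off[0],(p[1]+.5)/s-.5+off[1]]
C1=lambda p:nat(p,800/140,(195,145)); C2=lambda p:nat(p,685/120,(190,155)); C3=lambda p:nat(p,8,(110,145))
E
python3 - <<'E'
from h import *
np.set_printoptions(precision=1,suppress=True)
S=[C3(p) for p in [(555,162),(638,130),(610,195),(693,160)]]
Q=[C2(p) for p in [(356,373),(418,390),(333,413),(397,431)]]
print('scene z110');A=np.array([onz('scene',p,110) for p in S]);print(A,A.mean(0))
print('side z110');B=np.array([onz('side',p,110) for p in Q]);print(B,B.mean(0))
print('tri centre',tri(np.mean(S,0),np.mean(Q,0)))
print('base z24')
for p in [(50,425),(197,545),(742,290)]: print('sc',onz('scene',C1(p),24))
for p in [(548,390),(628,265),(62,213)]: print('si',onz('side',C2(p),24))
print('plank z12')
for p in [(15,452),(183,582),(777,310)]: print('sc',onz('scene',C1(p),12))
for p in [(565,415),(652,285),(30,225)]: print('si',onz('side',C2(p),12))
print('paddle rear top corners z122, jaw top 119')
for p in [(212,218),(275,262)]: print('sc',onz('scene',C1(p),122))
for p in [(480,182),(508,145)]: print('si',onz('side',C2(p),122))
for p in [(265,183),(390,252)]: print('scj',onz('scene',C1(p),119))
E
```

```text
scene z110
[[458.4 274.4 110. ]
 [493.7 271.7 110. ]
 [456.2 241.9 110. ]
 [492.3 240.5 110. ]] [475.2 257.1 110. ]
side z110
[[489.4 239.2 110. ]
 [454.4 240.6 110. ]
 [491.  271.  110. ]
 [455.3 272.4 110. ]] [472.5 255.8 110. ]
tri centre (array([473.2, 255.8, 110.5]), np.float64(1.7762617254714927))
base z24
sc [409.1 123.2  24. ]
sc [391.9   8.3  24. ]
sc [722.5 -36.2  24. ]
si [409.9 134.8  24. ]
si [393.5  16.5  24. ]
si [738.   83.8  24. ]
plank z12
sc [394.6 132.   12. ]
sc [380.2   5.4  12. ]
sc [735.5 -49.2  12. ]
si [397.9 139.4  12. ]
si [377.7  16.2  12. ]
si [758.9  88.4  12. ]
paddle rear top corners z122, jaw top 119
sc [475.9  81.9 122. ]
sc [468.2  34.7 122. ]
si [469.6  82.3 122. ]
si [464.   45.4 122. ]
scj [518.4  90.9 119. ]
scj [512.5   7.6 119. ]
```

{"fn": "carry_out", "kwargs": {
  "increments": [
    [0,0,0,0,0,1.25,0],
    [0,0,0,0,0,2.5,0],
    [0,0,0.5,0.8,-1.0,2.9,0],
    [0,0,1.0,1.6,-2.0,2.9,0],
    [0,0,1.5,2.4,-3.0,2.9,0],
    [0,0,2.0,3.2,-4.0,2.9,0],
    [0,0,2.06,4.0,-5.0,2.9,0],
    [0,0,2.06,4.8,-6.0,2.9,0]
  ]
}}

```text
time: 0.9
eef_pos: [341.9, 422.5, 340.4]
tool_rot: [[-0.999, 0.052, -0.0], [0.052, 0.999, -0.0], [0.0, -0.0, -1.0]]
ft_force: [1.1, 0.7, -0.7]
finger_gap: 93.9
grip_force: 0.0
```

```bash
python3 - <<'E'
from h import *
c=env.get_calibration('wrist');print(np.round(c['camera_matrix'],1).tolist(),np.round(c['dist'],3).tolist(),np.round(c['hand_eye'],3).tolist())
s=env.observe();print(s['eef_pos'],s['ft_force'])
E
```

```text
[[277.0, 0.0, 253.5], [0.0, 277.0, 190.7], [0.0, 0.0, 1.0]] [-0.019, 0.0, 0.0, 0.0, 0.0] [[0.0, -0.964, -0.266, 77.104], [1.0, 0.0, -0.0, -0.141], [0.0, -0.266, 0.964, -161.077], [0.0, 0.0, 0.0, 1.0]]
[341.94369094 422.45299607 340.3559361 ] [ 1.06335807  0.66640115 -0.66293253]
```

{"fn": "carry_out", "kwargs": {
  "increments": [
    [0,0,0,0.8,-1.0,0,0],
    [0,0,0,1.6,-2.0,0,0],
    [0,0,0,2.4,-3.0,0,0],
    [0,0,0,3.17,-4.02,0,0],
    [0,0,0,3.17,-4.02,0,0],
    [0,0,0,3.17,-4.02,0,0]
  ]
}}

```text
time: 1.5
eef_pos: [468.5, 262.3, 340.3]
tool_rot: [[-0.998, 0.055, -0.0], [0.055, 0.998, -0.0], [0.0, -0.0, -1.0]]
ft_force: [-0.6, 1.1, 0.1]
finger_gap: 94.0
grip_force: 0.0
```

```bash
cat >> h.py <<'E'
def wray(p,s):
    c=env.get_calibration('wrist');H=np.array(c['hand_eye']);R=np.array(s['tool_rot'])
    u=cv2.undistortPoints(np.array([[p]],float),np.array(c['camera_matrix']),np.array(c['dist']))[0,0]
    return np.array(s['eef_pos'])+R@H[:3,3], R@H[:3,:3]@np.array([u[0],u[1],1])
def wz(p,z,s):
    o,d=wray(p,s); return o+d*(z-o[2])/d[2]
import pickle
def wshot(k):
    s=env.observe(); im=env.snapshot('wrist'); cv2.imwrite(f'pics/{k}.png',im); pickle.dump(s,open(f'{k}.pkl','wb'))
    cv2.imwrite(f'pics/{k}b.png',cv2.resize(im,(800,600),interpolation=cv2.INTER_CUBIC)); print(s['time'],s['eef_pos'],s['ft_force']); return im,s
E
python3 -c "
from h import *
wshot('w1')"
```

```text
1.5 [468.50932067 262.28459252 340.33772111] [-0.58150792  1.0563259   0.13179259]
```

View pics/w1b.png

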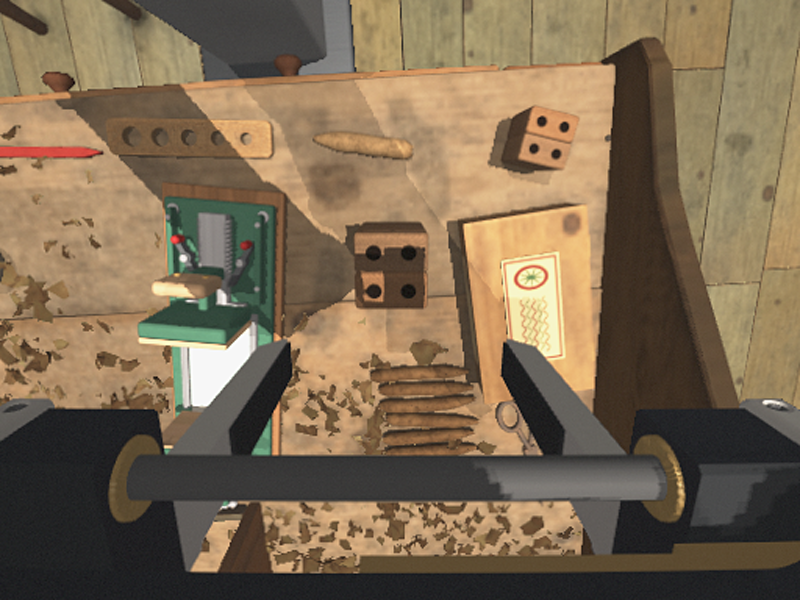

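Wrist view: mould holes at (374,254), (409,253), (373,291), (408,291), the clamp on the left with paddle (187,286), the small mould at (541,137) and the cigar box at right. I measure the holes, the box edge and the clamp edges next.

```bash
python3 - <<'E'
from h import *
np.set_printoptions(precision=1,suppress=True)
im=cv2.imread('pics/w1.png');s=pickle.load(open('w1.pkl','rb'))
g=cv2.cvtColor(im,cv2.COLOR_BGR2GRAY)
P=[]
for p in [(374,254),(409,253),(373,291),(408,291)]:
    x,y=int(p[0]*.64),int(p[1]*.64);r=g[y-7:y+8,x-7:x+8].astype(float)
    w=np.clip(60-r,0,None);yy,xx=np.mgrid[-7:8,-7:8];P.append([x+(w*xx).sum()/w.sum(),y+(w*yy).sum()/w.sum()])
X=np.array([wz(p,110,s) for p in P]);print(P);print(X,X.mean(0))
v=(X[2]+X[3]-X[0]-X[1]);u=X[1]+X[3]-X[0]-X[2];print('yaw',np.degrees(np.arctan2(v[1],v[0])),np.degrees(np.arctan2(-u[0],u[1])))
n=lambda p:[p[0]*.64-.18,p[1]*.64-.18]
for z in (0,60): print('box corners',z,[wz(n(p),z,s)[:2] for p in [(463,220),(487,405)]])
print('box tri z', onz('scene',C3((432,262)),60), onz('scene',C3((432,262)),40))
# clamp green mask
hsv=cv2.cvtColor(im,cv2.COLOR_BGR2HSV);m=cv2.inRange(hsv,(65,80,30),(95,255,255))
# base right edge (y+ side) and left edge per row at z24
L=[]
for r in range(135,200,4):
    c=np.where(m[r,100:185])[0]
    if len(c): L.append([*wz([100+c.max()+.5,r],24,s)[:2],*wz([100+c.min()-.5,r],24,s)[:2]])
L=np.array(L);print(L)
for c in [110,120,130,140,150,160,168]:
    r=np.where(m[110:180,c])[0];print(c,wz([c,110+r.min()-.5],24,s))
E
```

```text
[[np.float64(238.5109170305677), np.float64(162.20184376516255)], [np.float64(261.125049000392), np.float64(161.8388867110937)], [np.float64(238.94216543375924), np.float64(186.17888365837257)], [np.float64(260.90611608881966), np.float64(185.97506817296454)]]
[[456.  241.2 110. ]
 [457.2 273.4 110. ]
 [491.2 239.3 110. ]
 [492.7 271.4 110. ]] [474.3 256.3 110. ]
yaw -3.096326849992741 -2.400665699124605
box corners 0 [array([440.8, 339.8]), array([678.7, 367.5])]
box corners 60 [array([434.9, 331. ]), array([644.4, 355.4])]
box tri z [436.7 323.4  60. ] [457.2 353.1  40. ]
[[417.7 132.  410.7  12.3]
 [424.4 131.1 418.   21.4]
 [431.1 130.2 424.1   9.7]
 [437.8 129.4 431.   10.1]
 [444.7 128.5 437.8   8.8]
 [451.5 127.6 444.7   7.4]
 [458.4 125.  451.6   6.1]
 [465.4 125.8 458.6   4.7]
 [472.3 121.4 465.7   5.1]
 [479.5 122.2 472.8   3.7]
 [486.4 117.7 480.    2.3]
 [493.8 120.3 491.7  83. ]
 [500.8 115.8 499.   81.9]
 [508.3 118.4 506.2  79. ]
 [515.7 117.5 509.2  -1.6]
 [523.1 116.5 516.6  -3.1]
 [530.6 115.5 523.6 -13.7]]
110 [395.5  23.   24. ]
120 [398.2  39.8  24. ]
130 [400.8  56.5  24. ]
140 [403.5  73.2  24. ]
150 [406.1  89.9  24. ]
160 [408.7 106.6  24. ]
168 [411.2 120.   24. ]
```

Mould at (474.3, 256.3), yaw −2.8°; three views agree within 1–2 mm. The clamp yaw is about −8.3°, with the bed near (585, 47). Descending to grasp.

{"fn": "carry_out", "kwargs": {
  "increments": [
    [0,0,0,0,0,-1,0],
    [0,0,0,0,0,-2,0],
    [0,0,0,0,0,-3,0],
    [0,0,0,0,0,-4,0],
    [0,0,0,0,0,-5,0],
    [0,0,0,0,0,-5.5,0],
    [0,0,0,0,0,-6,0],
    [0,0,0,0,0,-6,0]
  ]
}}

```text
time: 2.35
eef_pos: [465.6, 264.4, 98.1]
tool_rot: [[-0.999, 0.049, -0.004], [0.049, 0.999, -0.002], [0.004, -0.003, -1.0]]
ft_force: [1.0, 0.6, 0.5]
finger_gap: 94.0
grip_force: 0.0
```

{"fn": "carry_out", "kwargs": {
  "increments": [
    [0,0,0,0,0,0,0.4],
    [0,0,0,0,0,0,0.4],
    [0,0,0,0,0,0,0.6],
    [0,0,0,0,0,0,0.6],
    [0,0,0,0,0,0,0.6],
    [0,0,0,0,0,0,0.6],
    [0,0,0,0,0,0,0.6]
  ],
  "force": 25
}}

```text
time: 3.05
eef_pos: [468.3, 263.7, 101.3]
tool_rot: [[-0.999, 0.052, 0.001], [0.052, 0.999, 0.001], [-0.001, 0.001, -1.0]]
ft_force: [-1.1, -2.9, 9.0]
finger_gap: 69.6
grip_force: 24.8
```

{"fn": "carry_out", "kwargs": {
  "increments": [
    [0,0,0,0,0,0.5,0.6],
    [0,0,0,0,0,1,0.6],
    [0,0,0,0,0,1.75,0.6],
    [0,0,0,0,0,2.5,0.6],
    [0,0,0,0,0,3.25,0.6],
    [0,0,0,0,0,4.0,0.6],
    [0,0,0,0,0,4.25,0.6],
    [0,0,0,0,0,4.25,0.6]
  ],
  "force": 35
}}

```text
time: 3.85
eef_pos: [468.1, 264.1, 271.4]
tool_rot: [[-0.999, 0.052, 0.001], [0.052, 0.999, 0.002], [-0.001, 0.002, -1.0]]
ft_force: [-0.1, 0.1, -2.9]
finger_gap: 68.7
grip_force: 34.5
```

{"fn": "carry_out", "kwargs": {
  "increments": [
    [0,0,0,0.3,-0.6,0,0.6],
    [0,0,-0.5,0.7,-1.4,0,0.6],
    [0,0,-1.06,1.1,-2.2,0,0.6],
    [0,0,-1.06,1.6,-3.1,0,0.6],
    [0,0,-1.06,2.0,-4.0,0,0.6],
    [0,0,-1.06,2.4,-4.8,0,0.6],
    [0,0,-1.06,2.76,-5.38,0,0.6],
    [0,0,-1.06,2.76,-5.38,0,0.6]
  ]
}}

```text
time: 4.65
eef_pos: [578.8, 44.5, 268.6]
tool_rot: [[-0.989, 0.149, -0.002], [0.149, 0.989, -0.002], [0.001, -0.003, -1.0]]
ft_force: [0.7, 0.5, -2.7]
finger_gap: 69.2
grip_force: 34.5
```

```bash
python3 -c "
from h import *
wshot('w2'); print(env.observe()['finger_gap'])
cv2.imwrite('pics/sc2.png',env.snapshot('scene')); cv2.imwrite('pics/si2.png',env.snapshot('side'))"
```

```text
4.65 [578.79561193  44.47789067 268.57958788] [ 0.70091248  0.47294721 -2.66259998]
68.8524989375426
```

View pics/w2b.png

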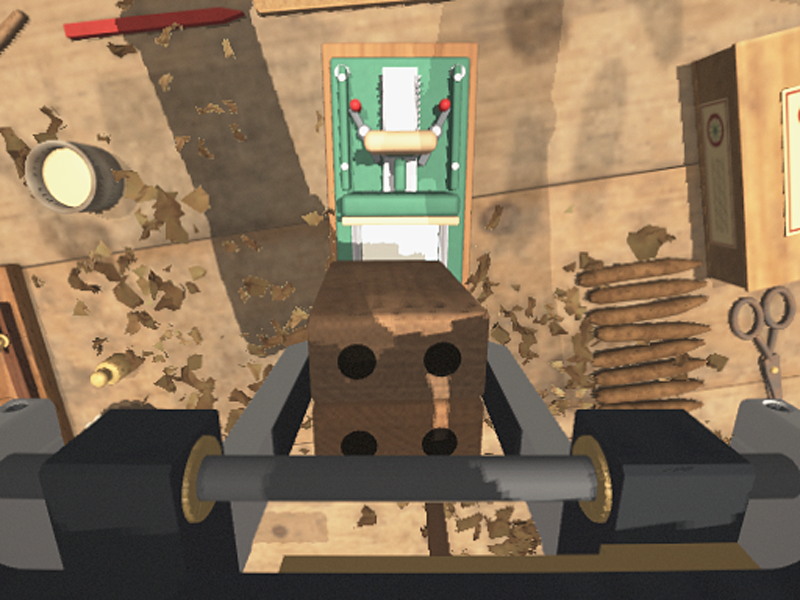

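Wrist view with the mould held: clamp straight ahead, its base from x 330 to 466, the white strip at about 355–438 on row 240, and the mould holes at (356,361) and (441,359). I measure both in the same picture.

```bash
python3 - <<'E'
from h import *
np.set_printoptions(precision=1,suppress=True)
im=cv2.imread('pics/w2.png');s=pickle.load(open('w2.pkl','rb'))
g=cv2.cvtColor(im,cv2.COLOR_BGR2GRAY)
hsv=cv2.cvtColor(im,cv2.COLOR_BGR2HSV);m=cv2.inRange(hsv,(60,70,25),(95,255,255))
def lr(r,a,b):
    c=np.where(m[r,a:b])[0]; return a+c.min()-.5,a+c.max()+.5
A=[]
for r in range(42,112,5):
    l,q=lr(r,195,315); A.append([*wz([l,r],24,s)[:2],*wz([q,r],24,s)[:2]])
A=np.array(A);print(A)
for i in (0,2):
    f=np.polyfit(A[:,i],A[:,i+1],1);print('edge yaw',np.degrees(np.arctan(f[0])))
B=[]
for c in range(222,286,8):
    r=np.where(m[25:60,c])[0];B.append(wz([c,25+r.min()-.5],24,s)[:2])
B=np.array(B);f=np.polyfit(B[:,1],B[:,0],1);print('rear',B[0],B[-1],np.degrees(np.arctan(f[0])))
# white strip edges at z28
for r in (146,150,154,158,162):
    v=im[r,215:295].min(1); c=np.where(v>150)[0];print('white',r,wz([215+c.min()-.5,r],28,s),wz([215+c.max()+.5,r],28,s))
zt=s['eef_pos'][2]+8.7
P=[]
for p in [(356,361),(441,359)]:
    x,y=int(p[0]*.64),int(p[1]*.64);r=g[y-15:y+16,x-15:x+16].astype(float)
    w=np.clip(35-r,0,None);yy,xx=np.mgrid[-15:16,-15:16];P.append([x+(w*xx).sum()/w.sum(),y+(w*yy).sum()/w.sum()])
X=np.array([wz(p,zt,s) for p in P]);print(P,X)
R=np.array(s['tool_rot']);print('holes in tool',(X-s['eef_pos'])@R)
print('paddle rear top', [wz([c*.64,133*.64],119,s) for c in (365,437)])
print('jaw face top z119', [wz([c*.64,223*.64],119,s) for c in (343,458)])
E
```

```text
[[401.5  13.6 419.  129.4]
 [407.5  12.5 425.  128.8]
 [413.5  11.4 431.1 128.1]
 [419.6  10.2 437.1 126.1]
 [426.   10.4 443.3 125.4]
 [432.2   9.2 449.6 124.7]
 [438.4   8.1 455.9 124. ]
 [444.7   6.9 462.2 123.3]
 [451.    5.7 468.7 122.6]
 [457.6   5.8 475.1 121.9]
 [464.1   4.6 481.4 119.9]
 [470.6   3.4 488.  119.1]
 [477.2   2.2 494.6 118.4]
 [483.8   0.9 501.3 117.7]]
edge yaw -8.37398262929431
edge yaw -8.20550537205671
rear [397.1  28.6] [408.2 102. ] 8.608854608305931
white 146 [539.4   7.2  28. ] [552.7  95.5  28. ]
white 150 [545.1   6.2  28. ] [558.4  94.9  28. ]
white 154 [550.8   5.1  28. ] [564.1  94.2  28. ]
white 158 [558.1  14.2  28. ] [569.9  93.5  28. ]
white 162 [563.9  13.2  28. ] [575.8  92.8  28. ]
[[np.float64(227.5921458625526), np.float64(232.44964936886396)], [np.float64(282.77337110481585), np.float64(229.46270066100095)]] [[567.3  30.4 277.3]
 [570.3  63.2 277.3]]
holes in tool [[  9.2 -15.6  -8.7]
 [ 11.2  17.2  -8.7]]
paddle rear top [array([469.6,  39. , 119. ]), array([476.8,  87.1, 119. ])]
jaw face top z119 [array([526.7,  13.4, 119. ]), array([538.9,  94.3, 119. ])]
```

```bash
python3 - <<'E'
from h import *
np.set_printoptions(precision=2,suppress=True)
im=cv2.imread('pics/w2.png');s=pickle.load(open('w2.pkl','rb'))
g=cv2.GaussianBlur(cv2.cvtColor(im,cv2.COLOR_BGR2GRAY),(3,3),0)
sub=g[205:260,205:305]; R=np.array(s['tool_rot']); zt=s['eef_pos'][2]+8.7
for th in (30,36,42):
    cs,_=cv2.findContours((sub<th).astype(np.uint8),cv2.RETR_EXTERNAL,cv2.CHAIN_APPROX_NONE)
    for c in cs:
        if cv2.contourArea(c)>150:
            e=cv2.fitEllipse(c);p=[e[0][0]+205,e[0][1]+205];print(th,p,e[1],(wz(p,zt,s)-s['eef_pos'])@R)
# seam/edges of mould sides on row 215: gradient columns
r=g[212:224].mean(0);print('profile L',r[190:206].astype(int),'R',r[300:318].astype(int))
cv2.imwrite('pics/w2c.png',cv2.resize(im[160:300,185:325],(600,600),interpolation=cv2.INTER_CUBIC))
E
```

```text
30 [227.4364948272705, 231.7306423187256] (18.888328552246094, 21.425304412841797) [  9.7  -15.71  -8.65]
30 [282.6157913208008, 229.3363914489746] (18.65953254699707, 21.512537002563477) [11.29 17.09 -8.73]
36 [227.8761501312256, 231.4507541656494] (20.175535202026367, 22.40323257446289) [  9.88 -15.45  -8.65]
36 [282.76380920410156, 229.46663856506348] (19.26435661315918, 22.516372680664062) [11.2  17.19 -8.73]
42 [227.8991928100586, 231.40019989013672] (20.8162899017334, 23.112375259399414) [  9.92 -15.43  -8.65]
42 [282.7853240966797, 229.32208251953125] (19.877769470214844, 23.107492446899414) [11.3  17.2  -8.73]
profile L [102 102 103 102 101 102  97  87  82  83  83  83  83  83  84  85] R [ 67  67  68  68  68  67  67  67  68  68  68  73  95 117 120 115 113 110]
```

View pics/w2c.png

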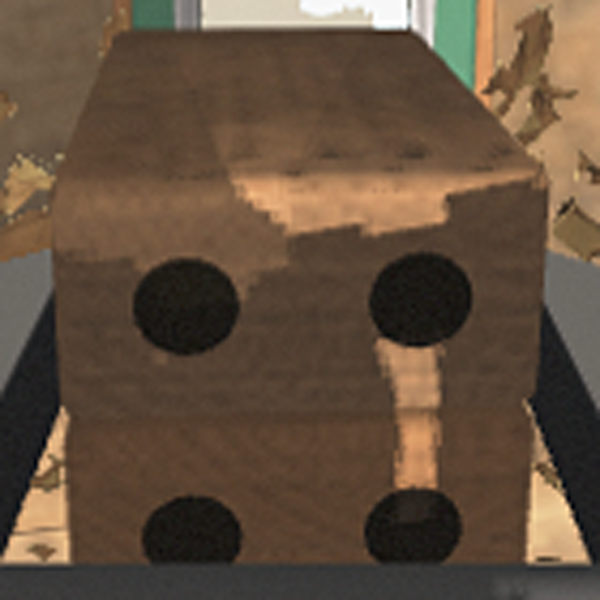

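Crop: the front mould layer is about 1 mm wider than the rear one. The holes look slightly rotated, so I check the yaw on the long straight edges.

```bash
python3 - <<'E'
from h import *
np.set_printoptions(precision=2,suppress=True)
im=cv2.imread('pics/w2.png');s=pickle.load(open('w2.pkl','rb'));R=np.array(s['tool_rot'])
g=cv2.GaussianBlur(cv2.cvtColor(im,cv2.COLOR_BGR2GRAY),(3,3),0).astype(float)
def rowedge(cols,a,b,z,name):
    P=[]
    for c in cols:
        d=np.abs(np.diff(g[a:b,c]));k=d.argmax();kk=np.arange(max(k-1,0),min(k+2,len(d)));P.append([c,a+.5+(d[kk]*kk).sum()/d[kk].sum()])
    T=np.array([(wz(p,z,s)-s['eef_pos'])@R for p in P]);f=np.polyfit(T[:,1],T[:,0],1);r=T[:,0]-np.polyval(f,T[:,1]);k=abs(r)<2*np.median(abs(r))+.1
    f=np.polyfit(T[k,1],T[k,0],1);print(name,'yaw rel tool',np.degrees(np.arctan(f[0])),'x at 0',f[1],'n',k.sum(),'rms',r[k].std())
ez=s['eef_pos'][2]
rowedge(range(232,272,2),162,173,ez-101.3,'bottom front edge')
rowedge(list(range(204,268,2)),252,262,ez+8.7,'seam')
rowedge(range(215,232,2),82,100,119,'paddle?'); rowedge(range(215,295,2),139,148,119,'jaw face top')
def coledge(rows,a,b,z,name):
    P=[]
    for r in rows:
        d=np.abs(np.diff(g[r,a:b]));P.append([a+.5+d.argmax(),r])
    T=np.array([(wz(p,z,s)-s['eef_pos'])@R for p in P]);print(name,np.median(T[:,1]),T[:,1].std())
coledge(range(208,216),192,205,ez+8.7,'L');coledge(range(208,216),305,318,ez+8.7,'R')
coledge([165],205,217,ez-101.3,'Lb');coledge([169,170],200,216,ez-101.3,'Lb');coledge([169,170],278,292,ez-101.3,'Rb')
E
```

```text
bottom front edge yaw rel tool 0.8882280874081921 x at 0 29.47476802194842 n 20 rms 0.1289676263428586
seam yaw rel tool -0.5350938855608501 x at 0 -6.840259163703889 n 32 rms 1.5836026736990807
paddle? yaw rel tool 1.8155338106161412 x at 0 105.55477230889257 n 9 rms 4.668289933893745
jaw face top yaw rel tool 0.029377682751698348 x at 0 50.218590893036335 n 35 rms 0.2701296631581842
L -34.91357899926291 0.8658187030497236
R 34.204900341852095 0.08084365917256375
Lb -37.66622201849855 0.0
Lb -41.685563804913826 0.019854111465733126
Rb 29.095171008538227 0.4954391301651846
```

{"fn": "carry_out", "kwargs": {
  "increments": [
    [0,0,-0.2,0,0.05,-0.4,0.6],
    [0,0,-0.2,0,0.05,-0.8,0.6],
    [0,0,-0.2,0,0.05,-0.8,0.6],
    [0,0,-0.2,0,0.05,-0.8,0.6]
  ]
}}

```text
time: 5.2
eef_pos: [577.9, 51.3, 238.4]
tool_rot: [[-0.987, 0.16, -0.001], [0.16, 0.987, -0.0], [0.001, -0.0, -1.0]]
ft_force: [-1.0, -0.3, -3.8]
finger_gap: 69.3
grip_force: 34.5
```

{"fn": "carry_out", "kwargs": {
  "increments": [
    [0,0,0,0,-0.1,0,0.6],
    [0,0,0,0,-0.1,-0.6,0.6],
    [0,0,0,0,-0.1,-1.2,0.6],
    [0,0,0,0,-0.1,-1.8,0.6],
    [0,0,0,0,-0.1,-2.3,0.6],
    [0,0,0,0,-0.1,-2.45,0.6],
    [0,0,0,0,-0.1,-2.45,0.6],
    [0,0,0,0,-0.1,-2.45,0.6]
  ]
}}

```text
time: 6.0
eef_pos: [579.0, 46.4, 141.7]
tool_rot: [[-0.987, 0.161, 0.001], [0.161, 0.987, 0.0], [-0.001, 0.001, -1.0]]
ft_force: [0.0, 0.3, -3.8]
finger_gap: 69.1
grip_force: 34.5
```

```bash
python3 -c "
from h import *
a=env.snapshot('scene');b=env.snapshot('side');cv2.imwrite('pics/sc3.png',a);cv2.imwrite('pics/si3.png',b)
f=lambda i,x,y:cv2.resize(i[y:y+100,x:x+100],(400,400),interpolation=cv2.INTER_CUBIC)
cv2.imwrite('pics/d3.png',cv2.hconcat([f(a,235,140),f(b,190,140)]))
s=env.observe();print(s['eef_pos'],s['ft_force'])"
```

```text
[578.98431633  46.46959912 141.6973831 ] [-0.31966488 -0.31910378 -3.25297299]
```

View pics/d3.png

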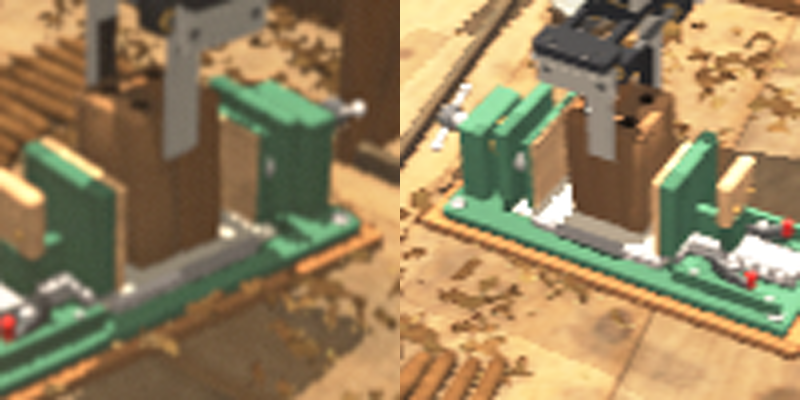

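Mould hangs between jaw and pad with both rails visible beside it. Lowering slowly while watching the force.

{"fn": "carry_out", "kwargs": {
  "increments": [
    [0,0,0,0,0,-0.05,0.6],
    [0,0,0,0,0,-0.1,0.6],
    [0,0,0,0,0,-0.15,0.6],
    [0,0,0,0,0,-0.15,0.6]
  ]
}}

```text
time: 6.5
eef_pos: [578.1, 46.5, 134.2]
tool_rot: [[-0.987, 0.161, -0.0], [0.161, 0.987, -0.0], [0.0, -0.0, -1.0]]
ft_force: [0.5, -0.5, -3.3]
finger_gap: 69.3
grip_force: 34.5
```

{"fn": "carry_out", "kwargs": {
  "increments": [
    [0,0,0,0,0,-0.03,0.6],
    [0,0,0,0,0,-0.06,0.6],
    [0,0,0,0,0,-0.09,0.6],
    [0,0,0,0,0,-0.09,0.6]
  ]
}}

```text
time: 6.9
eef_pos: [578.8, 46.5, 132.1]
tool_rot: [[-0.987, 0.161, 0.001], [0.161, 0.987, 0.001], [-0.001, 0.001, -1.0]]
ft_force: [-5.7, 1.3, 18.8]
finger_gap: 69.3
grip_force: 35.3
```

{"fn": "carry_out", "kwargs": {
  "increments": [
    [0,0,0,0,0.025,0,0.6],
    [0,0,0,0,0.025,0,0.6],
    [0,0,0,0,0.025,0,0.6]
  ]
}}

```text
time: 7.2
eef_pos: [578.7, 46.8, 132.0]
tool_rot: [[-0.987, 0.162, 0.001], [0.162, 0.987, -0.0], [-0.001, 0.0, -1.0]]
ft_force: [-5.8, -1.2, 16.9]
finger_gap: 69.2
grip_force: 35.4
```

{"fn": "carry_out", "kwargs": {
  "increments": [
    [0,0,0.1,0,0,0,0.6],
    [0,0,0.2,0,0,0,0.6],
    [0,0,0.2,0,0,0,0.6]
  ]
}}

```text
time: 7.5
eef_pos: [578.5, 46.7, 132.0]
tool_rot: [[-0.989, 0.145, 0.001], [0.145, 0.989, -0.0], [-0.001, 0.0, -1.0]]
ft_force: [-6.9, -2.4, 18.2]
finger_gap: 69.0
grip_force: 35.5
```

```bash
python3 - <<'E'
from h import *
np.set_printoptions(precision=2,suppress=True)
im,s=wshot('w3');R=np.array(s['tool_rot']);print(s['ft_force'],s['ft_torque'],(R.T@s['ft_torque']),s['tool_rot'])
g=cv2.GaussianBlur(cv2.cvtColor(im,cv2.COLOR_BGR2GRAY),(3,3),0)
zt=s['eef_pos'][2]+8.7
sub=g[200:265,195:315]
for th in (30,36,42):
  cs,_=cv2.findContours((sub<th).astype(np.uint8),cv2.RETR_EXTERNAL,cv2.CHAIN_APPROX_NONE)
  for c in cs:
    if 150<cv2.contourArea(c)<600:
        e=cv2.fitEllipse(c);p=[e[0][0]+195,e[0][1]+200];print(th,p,(wz(p,zt,s)-s['eef_pos'])@R)
hsv=cv2.cvtColor(im,cv2.COLOR_BGR2HSV);m=cv2.inRange(hsv,(60,70,25),(95,255,255))
# jaw top edges and base edges
for r in range(20,130,10):
    c=np.where(m[r,150:360])[0]
    if len(c): print(r,150+c.min(),150+c.max(), ((wz([150+c.min()-.5,r],24,s)-s['eef_pos'])@R)[:2],((wz([150+c.max()+.5,r],24,s)-s['eef_pos'])@R)[:2])
E
```

```text
7.5 [578.54  46.75 132.  ] [-6.87 -2.41 18.2 ]
[-6.87 -2.41 18.2 ] [-1.58  1.95 -0.43] [1.84 1.7  0.43] [[-0.99  0.14  0.  ]
 [ 0.14  0.99 -0.  ]
 [-0.    0.   -1.  ]]
30 [227.57526779174805, 232.49079513549805] [  9.23 -15.64  -8.71]
30 [282.9273147583008, 229.3368625640869] [11.27 17.28 -8.71]
36 [228.00374603271484, 231.49563789367676] [  9.88 -15.37  -8.71]
36 [282.90926361083984, 229.3362216949463] [11.27 17.27 -8.71]
42 [227.9990119934082, 231.4643497467041] [  9.9  -15.37  -8.71]
42 [282.95218658447266, 229.33546829223633] [11.28 17.3  -8.71]
20 186 321 [156.46 -59.26] [156.47  58.68]
30 187 320 [148.61 -58.85] [148.62  58.28]
40 187 320 [140.64 -59.32] [140.65  58.75]
50 188 319 [132.54 -58.91] [132.55  58.34]
60 188 319 [124.32 -59.39] [124.33  58.83]
70 189 318 [115.96 -58.98] [115.98  58.42]
80 189 317 [107.48 -59.48] [107.49  58.01]
90 190 317 [ 98.84 -59.07] [98.86 58.51]
100 190 316 [ 90.07 -59.58] [90.08 58.1 ]
110 191 316 [ 81.14 -59.17] [81.16 58.62]
120 192 315 [ 72.06 -58.75] [72.08 58.2 ]
```

The mould seems rolled in the grip: its top was pushed toward +y at the grasp, so the bottom sits toward −y. I quantify it from the corners in w2: c(115,33), (418,33) at the bottom and (57,185), (546,182) at the top.

```bash
python3 - <<'E'
from h import *
np.set_printoptions(precision=1,suppress=True)
s=pickle.load(open('w2.pkl','rb'));R=np.array(s['tool_rot']);ez=s['eef_pos'][2]
f=lambda p,z:(wz(nat(p,600/140,(185,160)),z,s)-s['eef_pos'])@R
for p,z in [((115,33),ez-101.3),((418,33),ez-101.3),((57,185),ez+8.7),((546,182),ez+8.7)]: print(f(p,z))
# scene / side check of standing: bottom vs top from sc2? compare hole roll: fit plane via known 33mm spacing
E
```

```text
[ 28.  -40.7 101.4]
[ 28.   27.3 101.3]
[ 27.8 -32.4  -8.6]
[28.3 33.6 -8.8]
```

{"fn": "carry_out", "kwargs": {
  "increments": [
    [0,0,0,0,0,0.2,0.6],
    [0,0,0,0,-0.02,0.35,0.6],
    [0.4,-0.06,0,0,-0.02,0.35,0.6],
    [0.75,-0.11,0,0,-0.02,0.35,0.6],
    [0.75,-0.11,0,0,-0.02,0.35,0.6],
    [0.75,-0.11,0,0,-0.02,0.35,0.6]
  ]
}}

```text
time: 8.15
eef_pos: [578.3, 46.4, 145.0]
tool_rot: [[-0.99, 0.144, 0.01], [0.144, 0.987, 0.065], [-0.0, 0.065, -0.998]]
ft_force: [0.0, 0.0, -3.3]
finger_gap: 69.3
grip_force: 34.5
```

```bash
python3 - <<'E'
from h import *
np.set_printoptions(precision=3,suppress=True)
im,s=wshot('w4');R=np.array(s['tool_rot']);print(R)
hsv=cv2.cvtColor(im,cv2.COLOR_BGR2HSV);m=cv2.inRange(hsv,(60,70,25),(95,255,255))
Rc=np.array([[-.989,.147,0],[.147,.989,0],[0,0,-1]])
for r in range(20,130,20):
    c=np.where(m[r,140:370])[0]
    if len(c): print(r, ((wz([140+c.min()-.5,r],24,s)-s['eef_pos'])@Rc)[:2],((wz([140+c.max()+.5,r],24,s)-s['eef_pos'])@Rc)[:2])
E
```

```text
8.15 [578.334  46.436 145.045] [ 0.033  0.015 -3.334]
[[-0.99   0.144  0.01 ]
 [ 0.144  0.987  0.065]
 [-0.     0.065 -0.998]]
20 [158.963 -59.183] [161.441  58.016]
40 [142.602 -59.286] [144.642  57.934]
60 [125.735 -59.406] [127.323  57.859]
80 [108.325 -59.542] [109.459  58.772]
100 [ 90.338 -58.748] [90.982 58.728]
120 [ 71.723 -58.902] [71.865 58.691]
```

{"fn": "carry_out", "kwargs": {
  "increments": [
    [0,0,0,0,0,-0.1,0.6],
    [0,0,0,0,0,-0.2,0.6],
    [0,0,0,0,0,-0.27,0.6],
    [0,0,0,0,0,-0.31,0.6],
    [0,0,0,0,0,-0.31,0.6]
  ]
}}

```text
time: 8.7
eef_pos: [578.1, 46.6, 132.1]
tool_rot: [[-0.99, 0.144, 0.009], [0.144, 0.987, 0.065], [0.001, 0.066, -0.998]]
ft_force: [-0.7, -0.3, -3.3]
finger_gap: 68.9
grip_force: 34.5
```

{"fn": "carry_out", "kwargs": {
  "increments": [
    [0,0,0,0,0,-0.02,0.6],
    [0,0,0,0,0,-0.04,0.6],
    [0,0,0,0,0,-0.06,0.6],
    [0,0,0,0,0,-0.06,0.6]
  ]
}}

```text
time: 9.1
eef_pos: [578.2, 46.6, 130.0]
tool_rot: [[-0.99, 0.144, 0.009], [0.144, 0.987, 0.065], [0.0, 0.066, -0.998]]
ft_force: [-0.4, -0.3, -3.3]
finger_gap: 69.1
grip_force: 34.5
```

No contact now at 130, so the bottom is inside the rails. A few more small steps down.

{"fn": "carry_out", "kwargs": {
  "increments": [
    [0,0,0,0,0,-0.02,0.6],
    [0,0,0,0,0,-0.03,0.6],
    [0,0,0,0,0,-0.03,0.6]
  ]
}}

```text
time: 9.4
eef_pos: [578.2, 46.6, 128.8]
tool_rot: [[-0.99, 0.144, 0.01], [0.144, 0.987, 0.065], [-0.0, 0.066, -0.998]]
ft_force: [-0.5, -0.0, -2.7]
finger_gap: 69.1
grip_force: 34.5
```

{"fn": "carry_out", "kwargs": {
  "increments": [
    [0,0,0,0,0,-0.02,0.6],
    [0,0,0,0,0,-0.03,0.6],
    [0,0,0,0,0,-0.03,0.6]
  ]
}}

```text
time: 9.7
eef_pos: [578.2, 46.6, 127.6]
tool_rot: [[-0.99, 0.144, 0.009], [0.144, 0.987, 0.065], [0.0, 0.066, -0.998]]
ft_force: [-0.3, -0.1, -3.6]
finger_gap: 69.3
grip_force: 34.5
```

{"fn": "carry_out", "kwargs": {
  "increments": [
    [0,0,0,0,0,-0.02,0.6],
    [0,0,0,0,0,-0.03,0.6],
    [0,0,0,0,0,-0.03,0.6]
  ]
}}

```text
time: 10.0
eef_pos: [578.7, 46.6, 127.4]
tool_rot: [[-0.99, 0.144, 0.011], [0.144, 0.987, 0.066], [-0.001, 0.067, -0.998]]
ft_force: [-4.0, -0.4, 10.8]
finger_gap: 69.1
grip_force: 34.6
```

Contact came at 127.2, exactly the strip height predicted. Releasing, then rising along the tool axis.

{"fn": "carry_out", "kwargs": {
  "increments": [
    [0,0,0,0,0,0,0.2],
    [0,0,0,0,0,0,0],
    [0,0,0,0,0,0,0],
    [0,0,0,0,0,0,0],
    [0,0,0,0,0,0,0]
  ]
}}

```text
time: 10.5
eef_pos: [578.3, 46.6, 126.4]
tool_rot: [[-0.99, 0.144, 0.01], [0.144, 0.987, 0.065], [-0.0, 0.066, -0.998]]
ft_force: [0.2, 0.4, 0.4]
finger_gap: 93.9
grip_force: 0.0
```

{"fn": "carry_out", "kwargs": {
  "increments": [
    [0,0,0,0,0,0.3,0],
    [0,0,0,0,0,0.8,0],
    [-0.4,0.06,0,0,0,1.5,0],
    [-0.75,0.11,0,0,0,2.3,0],
    [-0.75,0.11,0,0,0,3.0,0],
    [-0.75,0.11,0,0,0,3.6,0],
    [-0.75,0.11,0,0,0,3.6,0]
  ]
}}

```text
time: 11.2
eef_pos: [579.7, 46.6, 274.5]
tool_rot: [[-0.99, 0.144, 0.005], [0.144, 0.99, 0.001], [-0.005, 0.002, -1.0]]
ft_force: [0.5, -0.6, 0.4]
finger_gap: 94.2
grip_force: 0.0
```

```bash
python3 - <<'E'
from h import *
np.set_printoptions(precision=1,suppress=True)
im,s=wshot('w5');R=np.array(s['tool_rot'])
a=env.snapshot('scene');b=env.snapshot('side')
f=lambda i,x,y:cv2.resize(i[y:y+100,x:x+100],(400,400),interpolation=cv2.INTER_CUBIC)
cv2.imwrite('pics/d5.png',cv2.vconcat([cv2.hconcat([f(a,235,140),f(b,190,140)])]))
print(s['ft_torque'],R)
g=cv2.GaussianBlur(cv2.cvtColor(im,cv2.COLOR_BGR2GRAY),(3,3),0)
sub=g[120:290,180:330]
for th in (36,46):
  cs,_=cv2.findContours((sub<th).astype(np.uint8),cv2.RETR_LIST,cv2.CHAIN_APPROX_NONE)
  for c in cs:
    if 60<cv2.contourArea(c)<600:
        e=cv2.fitEllipse(c);p=[e[0][0]+180,e[0][1]+120];print(th,p,e[1],wz(p,138,s))
cv2.imwrite('pics/w5c.png',cv2.hconcat([cv2.resize(im[20:340,110:400],(400,441)),cv2.copyMakeBorder(f(b,190,140),0,41,0,0,0)]))
E
```

```text
11.2 [579.7  46.6 274.5] [ 0.5 -0.6  0.4]
[-0.  0.  0.] [[-1.   0.1  0. ]
 [ 0.1  1.   0. ]
 [-0.   0.  -1. ]]
36 [325.76519775390625, 236.20164489746094] (7.151265621185303, 29.76398277282715) [652.3 121.6 138. ]
36 [182.31793093681335, 235.43785095214844] (5.325475215911865, 29.5482177734375) [627.  -44.4 138. ]
36 [267.3390350341797, 205.5607681274414] (9.540716171264648, 11.183555603027344) [604.8  58.8 138. ]
36 [238.4720344543457, 205.45336151123047] (9.541882514953613, 9.96692943572998) [599.9  26.5 138. ]
36 [268.05799102783203, 174.51823806762695] (9.316655158996582, 11.200769424438477) [569.3  64.3 138. ]
46 [325.6116027832031, 235.98641204833984] (7.462292194366455, 32.075626373291016) [652.  121.4 138. ]
46 [182.50830054283142, 234.290283203125] (5.724268436431885, 30.798891067504883) [625.6 -43.8 138. ]
46 [267.4644470214844, 205.67601013183594] (10.873327255249023, 11.7404203414917) [604.9  58.9 138. ]
46 [238.34955215454102, 205.52124786376953] (10.777779579162598, 11.016786575317383) [600.   26.3 138. ]
46 [268.0, 174.6454200744629] (10.072203636169434, 12.219292640686035) [569.4  64.2 138. ]
46 [238.5589256286621, 174.73654556274414] (9.888545989990234, 10.874958038330078) [564.9  32.2 138. ]
```

View pics/w5c.png

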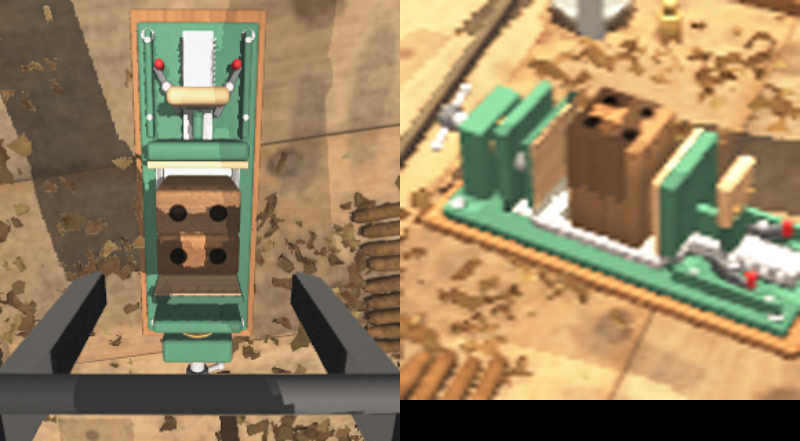

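The mould stands upright in the rails at (584.8, 45.4), yaw about −8.5°, with the jaw on one side and the pad on the other. The paddle's rear face centre is near (473, 63). Next I close the fingers and go behind the paddle.

{"fn": "carry_out", "kwargs": {
  "increments": [
    [0,0,0,-0.6,0.09,0,1],
    [0,0,0,-1.3,0.2,0,1],
    [0,0,0,-2.0,0.31,0,1],
    [0,0,0,-2.7,0.42,0,1],
    [0,0,0,-3.4,0.52,0,1],
    [0,0,0,-3.4,0.52,0,1],
    [0,0,0,-3.4,0.52,0,1],
    [0,0,0,-3.4,0.52,0,1]
  ],
  "force": 20
}}

```text
time: 12.15
eef_pos: [442.8, 67.3, 270.3]
tool_rot: [[-0.99, 0.144, -0.0], [0.144, 0.99, -0.0], [0.0, -0.001, -1.0]]
ft_force: [0.0, 0.1, -0.4]
finger_gap: 33.3
grip_force: 0.0
```

```bash
python3 - <<'E'
from h import *
np.set_printoptions(precision=1,suppress=True)
im,s=wshot('w6');print(s['finger_gap'],np.round(s['tool_rot'],3).tolist())
# paddle top (bright beech) in w5, z=122
im=cv2.imread('pics/w5.png');t=pickle.load(open('w5.pkl','rb'))
hsv=cv2.cvtColor(im,cv2.COLOR_BGR2HSV)
x0,y0=int(110+168*.725)-6,int(20+88*.725)-6
sub=hsv[y0:y0+26,x0:x0+60]; m=cv2.inRange(sub,(8,50,140),(30,200,255))
n,l,st,c=cv2.connectedComponentsWithStats(m);k=1+st[1:,4].argmax();r=cv2.minAreaRect(np.argwhere(l==k)[:,::-1].astype(np.float32));b=cv2.boxPoints(r)+[x0,y0]
print(st[k],b);print(np.array([wz(p,122,t) for p in b]))
E
```

```text
12.15 [442.8  67.3 270.3] [ 0.   0.1 -0.4]
33.307531288847066 [[-0.99, 0.144, -0.0], [0.144, 0.99, -0.0], [0.0, -0.001, -1.0]]
[  6   5  45  14 569] [[231.  82.]
 [275.  82.]
 [275.  95.]
 [231.  95.]]
[[467.7  38.8 122. ]
 [474.5  85.  122. ]
 [487.5  83.4 122. ]
 [480.7  36.7 122. ]]
```

{"fn": "carry_out", "kwargs": {
  "increments": [
    [0,0,0,0,0,-0.6,1],
    [0,0,0,0,0,-1.4,1],
    [0,0,0,0,0,-2.2,1],
    [0,0,0,0,0,-3.0,1],
    [0,0,0,0,0,-3.7,1],
    [0,0,0,0,0,-4.2,1],
    [0,0,0,0,0,-4.2,1],
    [0,0,0,0,0,-4.2,1]
  ]
}}

```text
time: 13.0
eef_pos: [442.6, 67.0, 102.5]
tool_rot: [[-0.989, 0.145, -0.001], [0.145, 0.989, -0.001], [0.001, -0.001, -1.0]]
ft_force: [0.2, 0.5, 0.1]
finger_gap: 0.1
grip_force: 0.0
```

{"fn": "carry_out", "kwargs": {
  "increments": [
    [0,0,0,0.1,-0.015,0,1],
    [0,0,0,0.2,-0.03,0,1],
    [0,0,0,0.3,-0.044,0,1],
    [0,0,0,0.4,-0.059,0,1],
    [0,0,0,0.4,-0.059,0,1]
  ]
}}

```text
time: 13.5
eef_pos: [459.0, 65.0, 102.7]
tool_rot: [[-0.99, 0.144, 0.001], [0.144, 0.99, 0.0], [-0.001, 0.0, -1.0]]
ft_force: [-0.0, 0.2, -0.9]
finger_gap: 0.3
grip_force: 0.0
```

{"fn": "carry_out", "kwargs": {
  "increments": [
    [0,0,0,0.05,-0.007,0,1],
    [0,0,0,0.1,-0.015,0,1],
    [0,0,0,0.15,-0.022,0,1],
    [0,0,0,0.2,-0.03,0,1],
    [0,0,0,0.25,-0.037,0,1],
    [0,0,0,0.3,-0.044,0,1],
    [0,0,0,0.35,-0.052,0,1],
    [0,0,0,0.4,-0.059,0,1]
  ]
}}

```text
time: 14.3
eef_pos: [474.4, 62.7, 102.4]
tool_rot: [[-0.99, 0.144, -0.0], [0.144, 0.99, -0.0], [0.0, -0.0, -1.0]]
ft_force: [-1.7, -0.1, 1.0]
finger_gap: 0.4
grip_force: 0.8
```

{"fn": "carry_out", "kwargs": {
  "increments": [
    [0,0,0,0.03,-0.004,0,1],
    [0,0,0,0.06,-0.009,0,1],
    [0,0,0,0.09,-0.013,0,1],
    [0,0,0,0.12,-0.018,0,1],
    [0,0,0,0.15,-0.022,0,1],
    [0,0,0,0.18,-0.027,0,1],
    [0,0,0,0.21,-0.031,0,1],
    [0,0,0,0.24,-0.036,0,1]
  ]
}}

```text
time: 15.1
eef_pos: [483.9, 61.3, 102.5]
tool_rot: [[-0.99, 0.144, -0.0], [0.144, 0.99, -0.0], [0.0, -0.0, -1.0]]
ft_force: [-2.1, 0.3, -0.1]
finger_gap: 0.4
grip_force: 1.2
```

{"fn": "carry_out", "kwargs": {
  "increments": [
    [0,0,0,0.03,-0.004,0,1],
    [0,0,0,0.06,-0.009,0,1],
    [0,0,0,0.09,-0.013,0,1],
    [0,0,0,0.12,-0.018,0,1],
    [0,0,0,0.15,-0.022,0,1],
    [0,0,0,0.18,-0.027,0,1],
    [0,0,0,0.2,-0.03,0,1],
    [0,0,0,0.2,-0.03,0,1]
  ]
}}

```text
time: 15.9
eef_pos: [492.0, 60.0, 102.4]
tool_rot: [[-0.99, 0.144, 0.0], [0.144, 0.99, -0.0], [-0.0, -0.0, -1.0]]
ft_force: [-1.3, -0.5, -1.0]
finger_gap: 0.8
grip_force: 0.7
```

{"fn": "carry_out", "kwargs": {
  "increments": [
    [0,0,0,0.02,-0.003,0,1],
    [0,0,0,0.04,-0.006,0,1],
    [0,0,0,0.06,-0.009,0,1],
    [0,0,0,0.08,-0.012,0,1],
    [0,0,0,0.1,-0.015,0,1],
    [0,0,0,0.12,-0.018,0,1],
    [0,0,0,0.12,-0.018,0,1]
  ]
}}

```text
time: 16.6
eef_pos: [496.9, 59.3, 102.5]
tool_rot: [[-0.99, 0.144, 0.0], [0.144, 0.99, -0.0], [-0.0, -0.0, -1.0]]
ft_force: [-2.3, 1.1, -0.4]
finger_gap: 0.3
grip_force: 0.8
```

{"fn": "carry_out", "kwargs": {
  "increments": [
    [0,0,0,0.02,-0.003,0,1],
    [0,0,0,0.04,-0.006,0,1],
    [0,0,0,0.06,-0.009,0,1],
    [0,0,0,0.08,-0.012,0,1],
    [0,0,0,0.1,-0.015,0,1],
    [0,0,0,0.12,-0.018,0,1],
    [0,0,0,0.12,-0.018,0,1]
  ]
}}

```text
time: 17.3
eef_pos: [501.7, 58.6, 102.5]
tool_rot: [[-0.99, 0.144, 0.0], [0.144, 0.99, -0.0], [-0.0, -0.0, -1.0]]
ft_force: [-2.1, 0.5, -1.6]
finger_gap: 0.6
grip_force: 0.8
```

{"fn": "carry_out", "kwargs": {
  "increments": [
    [0,0,0,0.02,-0.003,0,1],
    [0,0,0,0.04,-0.006,0,1],
    [0,0,0,0.06,-0.009,0,1],
    [0,0,0,0.08,-0.012,0,1],
    [0,0,0,0.1,-0.015,0,1],
    [0,0,0,0.1,-0.015,0,1]
  ]
}}

```text
time: 17.9
eef_pos: [505.0, 58.1, 102.4]
tool_rot: [[-0.99, 0.144, -0.001], [0.144, 0.99, 0.0], [0.001, -0.0, -1.0]]
ft_force: [-6.8, 1.9, 5.6]
finger_gap: 0.2
grip_force: 3.8
```

Pad contact. Now small steps.

{"fn": "carry_out", "kwargs": {
  "increments": [
    [0,0,0,0.02,-0.003,0,1],
    [0,0,0,0.04,-0.006,0,1],
    [0,0,0,0.06,-0.009,0,1],
    [0,0,0,0.06,-0.009,0,1]
  ]
}}

```text
time: 18.3
eef_pos: [506.7, 57.8, 102.4]
tool_rot: [[-0.99, 0.144, -0.002], [0.144, 0.99, 0.0], [0.002, -0.0, -1.0]]
ft_force: [-12.1, 2.1, 9.3]
finger_gap: 0.7
grip_force: 6.0
```

{"fn": "carry_out", "kwargs": {
  "increments": [
    [0,0,0,0.015,-0.002,0,1],
    [0,0,0,0.03,-0.004,0,1],
    [0,0,0,0.03,-0.004,0,1]
  ]
}}

```text
time: 18.6
eef_pos: [507.5, 57.7, 102.3]
tool_rot: [[-0.99, 0.144, -0.003], [0.144, 0.99, 0.0], [0.003, -0.0, -1.0]]
ft_force: [-14.6, 2.7, 12.3]
finger_gap: 0.5
grip_force: 7.4
```

{"fn": "carry_out", "kwargs": {
  "increments": [
    [0,0,0,0.012,-0.002,0,1],
    [0,0,0,0.025,-0.004,0,1],
    [0,0,0,0.025,-0.004,0,1]
  ]
}}

```text
time: 18.9
eef_pos: [508.3, 57.6, 102.3]
tool_rot: [[-0.99, 0.144, -0.004], [0.144, 0.99, 0.0], [0.004, -0.0, -1.0]]
ft_force: [-16.7, 3.3, 14.0]
finger_gap: 0.8
grip_force: 8.4
```

```bash
python3 -c "
from h import *
for i in range(3):
    env.snapshot('side'); s=env.observe(); f=np.array(s['ft_force']); print(s['time'],s['eef_pos'],f,-f@[.989,-.147,0])"
```

```text
18.95 [508.24365069  57.61636852 102.32918565] [-15.68969444   3.63844221  13.73783003] 16.051958803596413
19.0 [508.26893372  57.634531   102.33774106] [-15.83027314   4.10961658  13.53955856] 16.26025377666369
19.05 [508.26652774  57.6387843  102.32942235] [-16.96534286   1.89498266  13.21784695] 17.05728653851191
```

{"fn": "carry_out", "kwargs": {
  "increments": [
    [0,0,0,0.005,-0.001,0,1],
    [0,0,0,0.01,-0.001,0,1],
    [0,0,0,0.01,-0.001,0,1]
  ]
}}

```text
time: 19.35
eef_pos: [508.5, 57.6, 102.3]
tool_rot: [[-0.99, 0.144, -0.004], [0.144, 0.99, 0.0], [0.004, -0.0, -1.0]]
ft_force: [-17.7, 3.6, 14.4]
finger_gap: 0.5
grip_force: 8.8
```

{"fn": "carry_out", "kwargs": {
  "increments": [
    [0,0,0,-0.03,0.004,0,1],
    [0,0,0,-0.06,0.009,0,1],
    [0,0,0,-0.1,0.015,0,1],
    [0,0,0,-0.2,0.03,0,1],
    [0,0,0,-0.4,0.06,0,1],
    [0,0,0,-0.7,0.1,0,1],
    [0,0,0,-1.0,0.15,0,1],
    [0,0,0,-1.0,0.15,0,1]
  ]
}}

```text
time: 20.15
eef_pos: [468.6, 63.6, 102.5]
tool_rot: [[-0.99, 0.143, -0.001], [0.143, 0.99, 0.0], [0.001, 0.0, -1.0]]
ft_force: [-0.4, 0.3, -0.7]
finger_gap: 0.5
grip_force: 0.0
```

{"fn": "carry_out", "kwargs": {
  "increments": [
    [0,0,0,0,0,0.6,1],
    [0,0,0,0,0,1.4,1],
    [0,0,0,0,0,2.2,1],
    [0,0,0,0,0,3.0,1],
    [0,0,0,0,0,3.8,1],
    [0,0,0,0,0,4.2,1],
    [0,0,0,0,0,4.2,1]
  ]
}}

```text
time: 20.85
eef_pos: [471.5, 63.7, 272.7]
tool_rot: [[-0.99, 0.144, 0.004], [0.144, 0.99, 0.002], [-0.003, 0.003, -1.0]]
ft_force: [-0.2, -0.0, -0.0]
finger_gap: 0.7
grip_force: 0.0
```

```bash
python3 - <<'E'
from h import *
np.set_printoptions(precision=1,suppress=True)
im,s=wshot('w7');env.snapshot('side')
g=cv2.GaussianBlur(cv2.cvtColor(im,cv2.COLOR_BGR2GRAY),(3,3),0)
cs,_=cv2.findContours((g<46).astype(np.uint8),cv2.RETR_LIST,cv2.CHAIN_APPROX_NONE)
for c in cs:
    if 50<cv2.contourArea(c)<300:
        e=cv2.fitEllipse(c); X=wz(e[0],138,s)
        if 560<X[0]<680 and 0<X[1]<90: print(e[0],e[1],X)
im=cv2.imread('pics/w7.png');h=cv2.cvtColor(im,cv2.COLOR_BGR2HSV);m=cv2.inRange(h,(8,50,140),(30,200,255))
# paddle/jaw along the centre line: green/wood transitions, z~120
ln=[]
for x in range(495,640,3):
    o=np.array([x,71.5-(x-410.25)*.148,120.]);c=env.get_calibration('wrist');H=np.array(c['hand_eye']);R=np.array(s['tool_rot'])
    q=H[:3,:3].T@(R.T@(o-s['eef_pos'])-H[:3,3]);k=np.array(c['camera_matrix'])@(q/q[2]);u,v=int(round(k[0])),int(round(k[1]))
    if 0<=v<384:ln.append((x,h[v,u].tolist()))
print(ln)
E
```

```text
20.85 [471.5  63.7 272.7] [-0.2 -0.  -0. ]
(253.55758666992188, 259.26611328125) (4.999436855316162, 75.65711975097656) [560.4  50.9 138. ]
[(495, [78, 67, 57]), (498, [74, 71, 61]), (501, [36, 52, 69]), (504, [15, 93, 102]), (507, [14, 94, 98]), (510, [14, 96, 106]), (513, [15, 98, 102]), (516, [14, 83, 68]), (519, [96, 43, 30]), (522, [99, 64, 28]), (525, [110, 28, 27]), (528, [75, 23, 22]), (531, [120, 39, 26]), (534, [150, 9, 29]), (537, [150, 22, 23]), (540, [105, 18, 28]), (543, [150, 10, 26]), (546, [120, 26, 29]), (549, [90, 9, 30]), (552, [83, 33, 31]), (555, [105, 34, 30]), (558, [30, 10, 25]), (561, [0, 9, 30]), (564, [150, 26, 30]), (567, [150, 18, 28]), (570, [110, 53, 29]), (573, [115, 70, 22]), (576, [115, 57, 27]), (579, [90, 26, 29]), (582, [105, 35, 29]), (585, [105, 32, 32]), (588, [110, 57, 27]), (591, [108, 47, 27]), (594, [125, 49, 31]), (597, [110, 46, 33]), (600, [103, 56, 32]), (603, [105, 32, 32]), (606, [109, 73, 28]), (609, [107, 56, 32]), (612, [120, 31, 33]), (615, [100, 28, 27]), (618, [60, 5, 47]), (621, [75, 10, 53]), (624, [143, 19, 53]), (627, [0, 5, 56]), (630, [10, 14, 54]), (633, [20, 14, 56]), (636, [0, 0, 56]), (639, [0, 5, 55])]
```

Peak push about 17.5–18 N, then the paddle was left. I check the mould and the paddle from above, in the same view as before.

{"fn": "carry_out", "kwargs": {
  "increments": [
    [0,0,0,0.6,-0.09,0,1],
    [0,0,0,1.3,-0.2,0,1],
    [0,0,0,2.0,-0.31,0,1],
    [0,0,0,2.7,-0.42,0,1],
    [0,0,0,2.7,-0.42,0,0.2],
    [0,0,0,2.7,-0.42,0,0.2],
    [0,0,0,2.7,-0.42,0,0.2],
    [0,0,0,2.7,-0.42,0,0.2]
  ]
}}

```text
time: 21.75
eef_pos: [577.7, 46.7, 270.3]
tool_rot: [[-0.99, 0.144, -0.0], [0.144, 0.99, 0.0], [0.0, 0.0, -1.0]]
ft_force: [-0.6, 0.1, 0.4]
finger_gap: 29.1
grip_force: 0.0
```

```bash
python3 - <<'E'
from h import *
np.set_printoptions(precision=1,suppress=True)
def go(im,s):
    g=cv2.GaussianBlur(cv2.cvtColor(im,cv2.COLOR_BGR2GRAY),(3,3),0);X=[]
    cs,_=cv2.findContours((g<46).astype(np.uint8),cv2.RETR_LIST,cv2.CHAIN_APPROX_NONE)
    for c in cs:
        if 50<cv2.contourArea(c)<200:
            e=cv2.fitEllipse(c); P=wz(e[0],138,s)
            if 540<P[0]<680 and 0<P[1]<90 and max(e[1])<16: X.append(P)
    print('holes',np.array(X))
    h=cv2.cvtColor(im,cv2.COLOR_BGR2HSV)[60:170,200:300];m=cv2.inRange(h,(8,50,140),(30,200,255))
    n,l,st,c=cv2.connectedComponentsWithStats(m)
    for k in range(1,n):
        if st[k,4]>80: print('wood',st[k],wz([200+c[k][0],60+st[k,1]-.5],120,s))
t=pickle.load(open('w5.pkl','rb'));go(cv2.imread('pics/w5.png'),t)
im,s=wshot('w8');go(im,s)
def spots(n):
    a=cv2.imread(f'pics/{n}0.png');b=env.snapshot(n);cv2.imwrite(f'pics/{n}9.png',b);return cv2.absdiff(a,b).max(2)
d=spots('side'); print('pot,weight,bunch diff (side)',d[148:165,290:310].mean(),d[138:152,252:262].mean(),d[240:265,285:305].mean())
E
```

```text
holes [[604.9  58.9 138. ]
 [600.   26.3 138. ]
 [569.4  64.2 138. ]
 [564.9  32.2 138. ]]
wood [  0   0  13  73 726] [441.7  15.7 120. ]
wood [ 93   0   7 110 534] [455.5 110.7 120. ]
wood [ 31  22  45  14 569] [470.4  62.1 120. ]
wood [ 17  77  73   6 275] [528.3  57.6 120. ]
wood [ 23  98  61  12 688] [551.   49.5 120. ]
21.75 [577.7  46.7 270.3] [-0.6  0.1  0.4]
holes [[634.4  54.8 138. ]
 [594.3  27.8 138. ]
 [598.7  60.4 138. ]]
wood [  0   0  13  75 780] [439.6  16.2 120. ]
wood [ 94   0   6 110 433] [453.3 110.4 120. ]
wood [ 31  65  45  16 467] [511.8  55.6 120. ]
pot,weight,bunch diff (side) 25.79705882352941 27.564285714285713 9.732
```

```bash
python3 - <<'E'
from h import *
np.set_printoptions(precision=1,suppress=True,linewidth=150)
im=cv2.imread('pics/w8.png');s=pickle.load(open('w8.pkl','rb'))
for r in range(118,170):
    p=im[r,240:266].mean(0); print(r,p.astype(int),(wz([253,r],119,s)[0]).round(1),end=' | ' if r%2==0 else '\n')
a=cv2.imread('pics/scene0.png');b=env.snapshot('scene');d=cv2.absdiff(a,b).max(2)
for n,(x,y) in dict(pot=(507,420),weight=(597,375),bunch=(253,338)).items():
    u,v=int(x*.64),int(y*.64);print(n,d[v-14:v+14,u-14:u+14].mean())
E
```

```text
118 [221 225 222] 505.0 | 119 [218 223 219] 506.0
120 [217 223 216] 507.1 | 121 [223 226 223] 508.1
122 [219 221 220] 509.2 | 123 [217 221 217] 510.2
124 [219 222 215] 511.3 | 125 [178 199 210] 512.3
126 [ 83 118 131] 513.4 | 127 [ 78 107 134] 514.5
128 [107 144 186] 515.5 | 129 [154 210 244] 516.6
130 [170 226 246] 517.7 | 131 [184 236 247] 518.7
132 [201 242 247] 519.8 | 133 [201 243 247] 520.9
134 [199 242 247] 522.0 | 135 [192 239 247] 523.0
136 [184 235 247] 524.1 | 137 [172 227 246] 525.2
138 [159 216 244] 526.3 | 139 [128 178 225] 527.4
140 [152 171 183] 528.5 | 141 [180 190 179] 529.6
142 [182 193 181] 530.7 | 143 [188 200 188] 531.8
144 [185 197 184] 532.8 | 145 [185 198 184] 533.9
146 [192 204 191] 535.0 | 147 [195 207 193] 536.2
148 [196 208 193] 537.3 | 149 [196 207 193] 538.4
150 [195 207 193] 539.5 | 151 [194 206 192] 540.6
152 [196 209 195] 541.7 | 153 [192 205 192] 542.8
154 [180 194 181] 543.9 | 155 [174 187 175] 545.1
156 [113 129 110] 546.2 | 157 [69 87 57] 547.3
158 [63 77 53] 548.4 | 159 [60 72 51] 549.6
160 [61 73 51] 550.7 | 161 [61 74 52] 551.8
162 [61 74 52] 553.0 | 163 [59 72 50] 554.1
164 [57 68 49] 555.2 | 165 [78 98 67] 556.4
166 [119 151 101] 557.5 | 167 [134 171 114] 558.7
168 [138 177 118] 559.8 | 169 [131 168 112] 561.0
pot 10.418367346938776
weight 13.276785714285714
bunch 14.456632653061224
```

```bash
python3 - <<'E'
from h import *
for k,a,b in (('w8',165,200),('w5',125,170)):
    im=cv2.imread(f'pics/{k}.png');s=pickle.load(open(k+'.pkl','rb'));print(k)
    for r in range(a,b):
        p=im[r,246:260].mean(0); print(r,p.astype(int),(wz([253,r],119,s)[0]).round(1),(wz([253,r],138,s)[0]).round(1),end=' | ' if r%2==0 else '\n')
E
```

```text
w8
165 [75 93 64] 556.4 553.0
166 [119 150 101] 557.5 554.1 | 167 [134 170 114] 558.7 555.2
168 [148 191 127] 559.8 556.3 | 169 [142 183 121] 561.0 557.3
170 [132 168 113] 562.1 558.4 | 171 [128 164 110] 563.3 559.5
172 [128 162 108] 564.4 560.6 | 173 [108 138  92] 565.6 561.7
174 [ 82 103  70] 566.7 562.8 | 175 [76 93 64] 567.9 563.9
176 [73 91 62] 569.1 565.0 | 177 [68 84 55] 570.2 566.1
178 [62 78 82] 571.4 567.2 | 179 [104 140 178] 572.6 568.3
180 [115 155 196] 573.8 569.4 | 181 [113 152 192] 574.9 570.5
182 [111 149 189] 576.1 571.6 | 183 [ 76 102 129] 577.3 572.7
184 [52 69 91] 578.5 573.8 | 185 [51 69 90] 579.7 574.9
186 [51 68 90] 580.9 576.0 | 187 [51 69 90] 582.0 577.1
188 [ 56  76 100] 583.2 578.3 | 189 [ 69  96 129] 584.4 579.4
190 [ 75 105 142] 585.6 580.5 | 191 [ 77 108 144] 586.8 581.6
192 [ 74 102 137] 588.0 582.8 | 193 [ 74 103 137] 589.2 583.9
194 [ 74 102 136] 590.4 585.0 | 195 [ 66  91 122] 591.7 586.2
196 [ 63  86 115] 592.9 587.3 | 197 [ 63  86 114] 594.1 588.4
198 [ 65  90 118] 595.3 589.6 | 199 [ 68  93 123] 596.5 590.7
w5
125 [136 174 116] 515.3 514.5
126 [14
[... 632 characters left out ...]
3 536.1 | 147 [100 116 120] 539.4 537.2
148 [37 51 70] 540.5 538.3 | 149 [45 61 80] 541.7 539.3
150 [47 62 82] 542.8 540.4 | 151 [48 64 83] 543.9 541.4
152 [47 62 81] 545.0 542.5 | 153 [48 63 83] 546.2 543.5
154 [49 68 91] 547.3 544.6 | 155 [ 56  77 102] 548.4 545.7
156 [ 55  77 102] 549.6 546.7 | 157 [ 59  82 108] 550.7 547.8
158 [ 81 115 156] 551.9 548.9 | 159 [ 97 141 194] 553.0 550.0
160 [110 158 216] 554.1 551.0 | 161 [112 161 218] 555.3 552.1
162 [109 156 212] 556.4 553.2 | 163 [108 155 210] 557.6 554.3
164 [105 151 207] 558.7 555.4 | 165 [103 148 203] 559.9 556.5
166 [102 147 201] 561.1 557.5 | 167 [101 144 196] 562.2 558.6
168 [103 147 201] 563.4 559.7 | 169 [110 156 212] 564.6 560.8
```

The jaw's beech face meets the mould with no gap: it travelled 44.7 mm, which is the 15 mm initial gap plus the mould's 29.8 mm. The mould is upright and the arm is clear, so I hand in.

```bash
python3 -c "
from station import env
print(env.sign_off())"
```

```text
the job is handed in; nothing more can be done
None
```

I handed the job in at about 22 s: the mould stands upright between the rails, pinched against the back pad after a push of about 17–18 N along the slide, and only the pawls hold it. The arm never went near the paste pot, brass weight or bunch, but image differences at their spots (likely shadow) left that unconfirmed.

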